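# Pull-test the ring of a shear half and hold the load

### The job

Pull-test the finger ring of the shear half that is strapped down on the test block: lift the hand force gauge off its saddle stand, drop its hook down through the ring, and draw the gauge back, level and in line with the shank, until its pointer stands at the set marker and no further. Finish while still holding the gauge there in the air under load, pulling on the ring with pointer and marker together; do not let go, and leave the other tools and parts where they lie.

Things in the scene. Friction and masses are not known exactly. Their poses are not given: they have to be found in the camera images.
- gauge_mid (a point): Hand force gauge (hooked spring balance), loose, about 260 g: aluminium case 130 long (x) x 26 wide (y) x 24 high mm, black end caps, finger ring at the rear. Point: centre of the case; x to the hook end, z up. It starts level on its stand; within 38 mm of its middle along x both sides are free for fingers (grip across the 26 mm). Pointer, slot and marker rise up to 7 mm above the top.
- hook (a point): Prong of the gauge's hook, 5 mm steel wire. At rest the point is 93 mm ahead (x) of the case's centre and 12 mm below it; axes as the gauge. A level 5 mm bar leaves the case's front at centre height and bends down at the prong; lowest wire 26.5 mm below the case's centre, where the tip turns back, ending 10 mm behind the prong's centre line.
- hookbar (a joint): How far the spring-return hook bar is drawn out of the case, m: 0 at rest, end stop at 0.065. Spring 200 N/m without preload (0.040 m is 8 N); it goes back by itself. The pointer moves with it.
- setmark (a joint): Where the set marker (small dark clip on the rail at the edge of the case's top, with a tooth towards the slot) is set, m, 0.034 to 0.050: the hookbar value at which pointer and marker stand opposite each other. It is stiff (3 N) and stays put.
- pointer (a point): The pointer: dark blade 2 x 9 x 5 mm standing out of the slot on the case's top, fixed to the hook bar; 14 mm above the case's centre height and, at rest, at the case's middle along x. Axes as the gauge.
- mark (a point): Tooth of the set marker on the case's top, 14 mm above the case's centre height, the setmark value ahead (x) of the case's middle. Axes as the gauge.
- ring (a point): Centre of the finger ring of the shear half strapped on the test block: steel, hole 27 mm, 44 mm outside, 8 mm thick, level, mid-plane 64 mm above the bench, space free below. x points from ring along the shank to the block, so the pull goes to -x. Block 42 to 232 mm beyond the ring, 115 mm wide, top 60 mm, strap bolts to 93 mm high. Fixed in each run; place and yaw vary.
- stand_seat (a point): Wooden saddle stand, fixed: board 150 x 70 x 10 mm, two notched uprights 12 mm thick, 45 mm either side of its middle, notches 29 mm wide with cheeks 10 mm high (top 55 mm). The point is midway between the notch floors, 45 mm above the bench; the gauge's underside rests at this height, same x direction.
- scissors: Bystander: loose finished scissors lying flat, about 200 mm long, 8 mm thick. Origin at the pivot on the bench.
- blank_a: Bystander: loose shear half lying flat, like the one under test. Origin under its ring.
- blank_b: Bystander: second loose shear half lying flat. Origin under its ring.
- file: Bystander: loose flat file with wooden handle, 325 mm long, 25 mm high, lying on the bench. Origin near its middle.
- hammer: Bystander: loose hammer lying on the bench, about 300 mm long.
- oilcan: Bystander: loose copper oil can, 64 mm diameter, with thin spout, 148 mm high, standing. Origin under its centre.
Things that resemble listed ones, but are neither listed nor needed, are in the scene too. Of the things like the part that bears gauge_mid, leave any that is yellow; of the rest the smaller one is meant.

How it is judged:
By the outcome, as a careful person would: the job done as asked, in the order asked, and still so for the second after the job is handed in, while the arm keeps its last pose, push and grip.
It also fails if it takes over 48 s, if anything falls off the work surface, if the arm or the gripper's body presses on something with over 40 N, if the wrist force passes 120 N, or if a joint passes its speed limit or range.

### The arm

A 6-joint arm with a two-finger parallel gripper is mounted at the origin on the work surface. World frame = base frame: x ahead of the robot, y to its left, z up, the work surface at z = 0. Lengths are in mm, angles in rad, forces in N, time in s.
With the tool pointing down it reaches from about 425 to 1125 mm from the base axis. Payload 14.9 kg.
Tool frame: the origin (TCP) lies midway between the tips of the shut fingers; the grasp point (between the pads) lies 19 mm behind it (arm.tcp_to_grasp is the z of the grasp point in the tool frame, in mm); z points along the fingers, y is the line along which they close (so a half turn about z gives the same grasp; the last joint's range is limited). The gripper opens to 91 mm and grips with 3 to 60 N. Pads are 32 mm wide; open, the fingers measure 118 mm over their backs; the gripper's body (76 mm by 178 mm) begins 60 mm behind the grasp point.
Start: joints at [-1.163, 0.379, 1.734, -0, 1.028, -0.033], TCP at [298.662, -633.103, 213.932] pointing down, gripper open.
Joint ranges: [-2.77, 2.77], [-0.74, 2.19], [0, 2.66], [-1.06, 4.2], [0.31, 2.87], [-3.08, 3.08]. Speed limits (rad/s): [1.89, 1.89, 2.39, 3.14, 3.14, 3.14].

### API

Orientations are given as a 3x3 rotation matrix whose columns are the frame's x, y, z axes.
In Python, from plant import arm, optics gives the robot as it stands.
- The arm moves only by the tool send_rows, never from a script. Its arguments are lists of equal length, an entry for each row: "xyz": the shift along the tool's x, y, z scaled (see below), a list of three; "rotation": the turn, a rotation vector about the tool's x, y, z scaled (see below), a list of three. In form: {"xyz": [[dx, dy, dz], ...], "rotation": [[rx, ry, rz], ...]}. A call has 1 to 20 rows; each row shifts and turns the commanded pose from where the row before left it, along the tool's axes as they then stand; what a row does not reach is not made up. The controller multiplies each number of a shift by 20 cm and each number of a turn by 30 degrees. A row lasts 1/10 s, in which the tool goes at most 50 mm and 8.59 degrees, less where a joint would pass 70% of its speed; a pose out of reach is approached as far as the arm can. A call with a number of a shift or a turn outside -1 to 1 is refused whole. A call with a gripper value outside its range is refused whole. "jaw" is the opening in per cent of the stroke, from 0 (shut) to 100 (fully open), set as the call begins (left out, the last holds). The fingers move at their own pace and stop on an object; "force" is the grip in N (left out, the last holds). Time passes only in rows, so rows that do not move let the fingers close. It gives the time, the measured TCP pose, the force, the opening and the grip force at its end, in the units of the state.
- arm.get_obs(): the state, without advancing time (a new reading comes with each control period).
- optics.read_camera(name): name is "scene" or "top" or "wrist"; returns the picture (400x640x3 uint8, red, green, blue); there is no depth.
- optics.camera_info(name): a dict with "fx", "fy", "cx", "cy" (pixels), "distortion" ([k1, k2, p1, p2, k3] as OpenCV has them; the pictures are not rectified), "extrinsics" (4x4, takes a point from world to camera coordinates). Camera axes: x right, y up, looking along -z (the intrinsics and any distortion apply to the point x, -y, -z); pixel columns grow to the right and rows downward; lengths in mm; the calibration is good to about 2 mm. A picture is of the moment at which its call begins: read the wrist's pose just before it. camera_info takes no time and is no camera call; for the wrist camera it gives the pose at the moment of the call.
- arm.finish_job(): hands the job in; it is judged then, once.
The state is a dict: "t": time; "qpos": joint angles; "dq": joint speeds; "effort": joint torques, N m; "eef_pos": TCP position; "ee_rot": TCP orientation; "wrist_force": force on the tool from outside, world axes, zero at the start; "wrist_torque": the same for the moment, N m; "width": finger opening in mm; "finger_force": force on a finger pad.
Only numpy, scipy, OpenCV 4.12 (cv2) and the standard library are available. Lean on these libraries where they do the work, as an engineer would, in place of code of your own. Each camera call takes 0.05 s, during which the arm holds its last target. There are 200 camera calls.

## Working session

There is one attempt and no reset: what is moved stays moved. The work goes in short steps, Python scripts to look and compute and a tool call to move; the robot and the scene stay as the last step left them, time stands still between calls to the robot, and variables do not carry over. Pictures are saved under pics/ and viewed, at most 10 in all, crops included, and the job is handed in when it is done.

Besides the shell and the picture viewer there is one more tool, called after ">>>" as name(argument=value, ...), one argument or row to a line, values as JSON. send_rows: Moves the arm, as the interface text tells. Shifts and turns lie within -1 to 1; 1 stands for 20 cm of shift or 30 degrees of turn. Its arguments: {"type":"object","properties":{"xyz":{"type":"array","items":{"type":"array","items":{"type":"number"}}},"rotation":{"type":"array","items":{"type":"array","items":{"type":"number"}}},"jaw":{"type":"number"},"force":{"type":"number"}},"required":["xyz","rotation"]}

```bash
mkdir -p pics; cat > h.py <<'E'
import numpy as np, cv2
from plant import arm, optics
def ray(info,px):
    K=np.array([[info['fx'],0,info['cx']],[0,info['fy'],info['cy']],[0,0,1.]])
    u=cv2.undistortPoints(np.array([[px]],float),K,np.array(info['distortion'],float))[0,0]
    E=np.array(info['extrinsics']); R=E[:3,:3]; t=E[:3,3]
    d=R.T@np.array([u[0],-u[1],-1.]); return -R.T@t, d
def atz(info,px,z):
    c,d=ray(info,px); return c+d*(z-c[2])/d[2]
def proj(info,P):
    E=np.array(info['extrinsics']); p=E[:3,:3]@np.array(P,float)+E[:3,3]; p=np.array([p[0],-p[1],-p[2]])
    K=np.array([[info['fx'],0,info['cx']],[0,info['fy'],info['cy']],[0,0,1.]])
    return cv2.projectPoints(p[None],np.zeros(3),np.zeros(3),K,np.array(info['distortion'],float))[0][0,0]
def save(name,im,crop=None,s=1):
    if crop: x0,y0,x1,y1=crop; im=im[y0:y1,x0:x1]
    im=cv2.resize(im,None,fx=s,fy=s,interpolation=cv2.INTER_CUBIC)
    cv2.imwrite('pics/'+name,im[:,:,::-1])
E
python3 - <<'E'
from h import *
o=arm.get_obs(); print(o['t'],o['eef_pos'],o['ee_rot'],o['width'],arm.tcp_to_grasp)
for n in('top','scene'):
    im=optics.read_camera(n); np.save(n+'.npy',im); save(n+'.png',im,s=1.25)
    i=optics.camera_info(n); E=np.array(i['extrinsics']); print(n,i['fx'],-E[:3,:3].T@E[:3,3])
E
```

```text
0.0 [ 298.48836382 -632.70687086  213.259889  ] [[ 9.04418029e-01  4.26647194e-01 -4.47260764e-04]
 [ 4.26647426e-01 -9.04417415e-01  1.05508777e-03]
 [ 4.56398124e-05 -1.14506305e-03 -9.99999343e-01]] 91.25045073745663 -18.8
top 366.1967341162302 [410.35864228 -23.7482781  987.07262918]
scene 395.5027897083618 [1497.53739985  -41.01754159  742.91816413]
```

View pics/top.png

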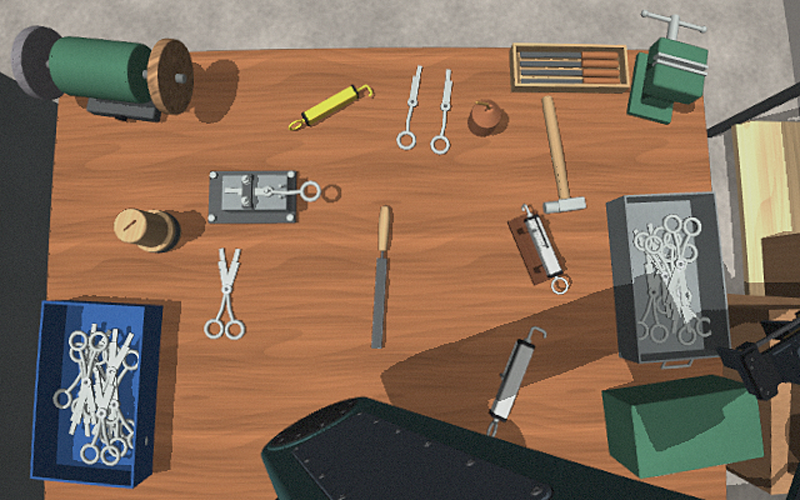

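View pics/scene.png

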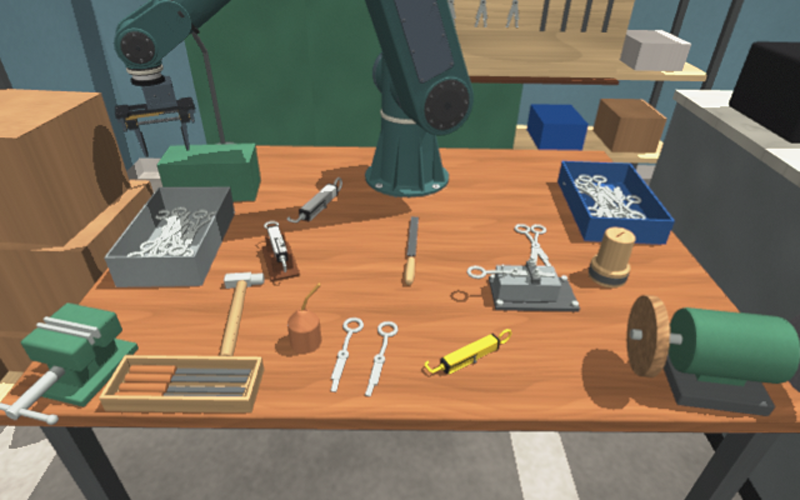

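The top view shows three gauges: yellow at (332,105), a grey one lying at (515,380), and one on the saddle stand at (543,243). The stand one is the smaller non-yellow, with its hook end at (527,210) and finger ring at (560,284). The ring under test is at (310,190) and its shank points left to the block. I'll check both in one crop.

```bash
python3 - <<'E'
from h import *
im=np.load('top.npy')
a=cv2.resize(im[155:245,395:475],None,fx=6,fy=6,interpolation=cv2.INTER_CUBIC)
b=cv2.resize(im[130:185,225:275],None,fx=6,fy=6,interpolation=cv2.INTER_CUBIC)
c=np.zeros((540,790,3),np.uint8); c[:,:480]=a; c[:330,485:785]=b
save('crop1.png',c)
E
```

```text
(no output)
```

View pics/crop1.png

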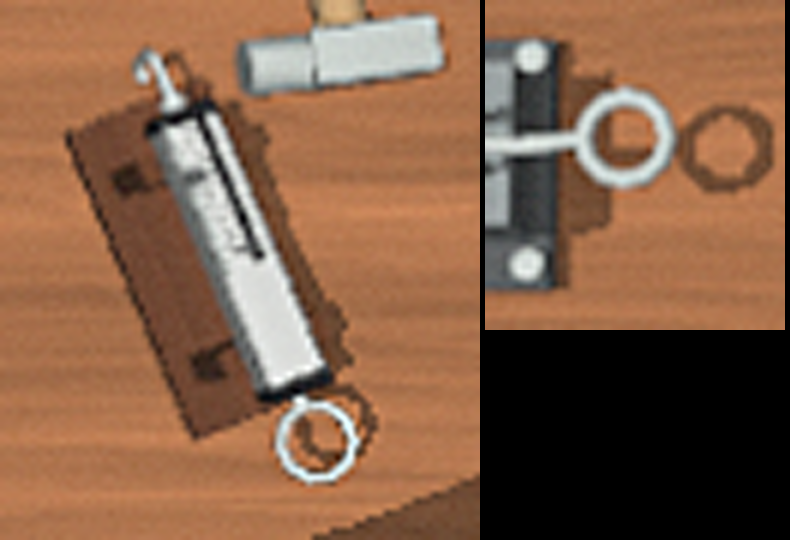

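The gauge on the stand is confirmed: black end caps, case front at crop (182,115), rear at (296,386), finger ring at (316,441). The marker clip seems to be at (195,177). The test ring is centred at crop (625,138), with its shank to the left through (490,147).

```bash
python3 - <<'E'
from h import *
i=optics.camera_info('top')
g=lambda x,y:(395+(x-2.5)/6,155+(y-2.5)/6)
r=lambda x,y:(225+(x-487.5)/6,130+(y-2.5)/6)
f=atz(i,g(182,115),69);b=atz(i,g(296,386),69);print(f,b,(f+b)/2,np.linalg.norm(f-b),np.degrees(np.arctan2(*(f-b)[1::-1])))
R=atz(i,r(625,138),68);s=atz(i,r(490,147),68);print(R,s,np.degrees(np.arctan2(*(s-R)[1::-1])))
# block plate corners: viewed in 800px top view
for p in [(209,172),(212,223),(297,222),(294,171)]:print(atz(i,(p[0]/1.25,p[1]/1.25),50))
w=optics.camera_info('wrist');E=np.array(w['extrinsics']);o=arm.get_obs()
print(w['fx'],o['ee_rot'].T@(-E[:3,:3].T@E[:3,3]-o['eef_pos']),(E[:3,:3]@o['ee_rot']).round(2))
E
```

```text
[ 543.15315539 -303.89982612   69.        ] [ 427.20466052 -348.46020204   69.        ] [ 485.17890796 -326.18001408   69.        ] 124.21626530274597 21.022357371132454
[602.85538206 146.87152289  68.        ] [599.80738465 204.32095608  68.        ] 93.03699782551658
[649.90633002 363.14271663  50.        ]
[541.90174543 353.86118491  50.        ]
[541.48460343 176.56134837  50.        ]
[648.93784257 183.73744883  50.        ]
337.791177495795 [  76.70148739   -0.38655704 -170.47676947] [[ 0.    1.   -0.  ]
 [ 0.96 -0.    0.27]
 [ 0.27 -0.   -0.96]]
```

>>> send_rows(
  xyz=[
    [0.15,-0.099,0],
    [0.15,-0.099,0],
    [0.15,-0.099,0],
    [0.15,-0.099,0],
    [0.15,-0.099,0],
    [0.15,-0.099,0],
    [0.15,-0.099,0],
    [0.15,-0.099,0],
    [0.15,-0.099,0],
    [0.15,-0.099,0],
    [0,0,0.15],
    [0,0,0.15],
    [0,0,0],
  ],
  rotation=[
    [0,0,0],
    [0,0,0],
    [0,0,0],
    [0,0,0],
    [0,0,0],
    [0,0,0],
    [0,0,0],
    [0,0,0],
    [0,0,0],
    [0,0,0],
    [0,0,0.07],
    [0,0,0.07],
    [0,0,0],
  ],
  jaw=100,
  force=50,
)

```text
t: 1.4
eef_pos: [483.7, -324.3, 150.5]
ee_rot: [[0.933, 0.359, -0.005], [0.359, -0.933, 0.004], [-0.003, -0.005, -1.0]]
wrist_force: [-0.7, -1.0, -0.8]
width: 91.2
finger_force: 0.0
```

```bash
cat > w.py <<'E'
import sys,pickle
from h import *
o=arm.get_obs(); i=optics.camera_info('wrist'); im=optics.read_camera('wrist')
pickle.dump((o,i,im),open(sys.argv[1]+'.pkl','wb'))
c=[int(v) for v in sys.argv[2].split(',')] if len(sys.argv)>2 else None
save(sys.argv[1]+'.png',im,c,float(sys.argv[3]) if len(sys.argv)>3 else 1.25)
print(o['t'],o['eef_pos'].round(1),o['ee_rot'].round(3).tolist(),o['wrist_force'].round(1),o['width'],o['finger_force'])
E
python3 w.py w1
```

```text
1.4 [ 483.7 -324.3  150.5] [[0.933, 0.359, -0.005], [0.359, -0.933, 0.004], [-0.003, -0.005, -1.0]] [-0.7 -1.  -0.8] 91.17540310806307 0.0
```

View pics/w1.png

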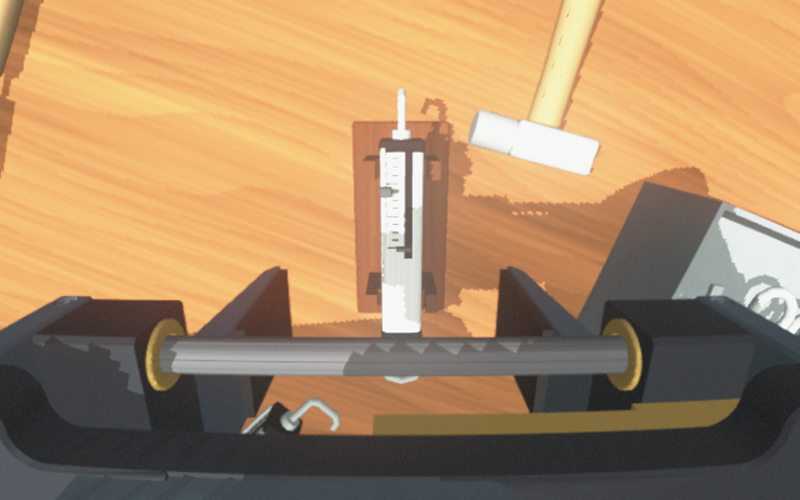

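The wrist view shows the gauge straight ahead: case top from (402,140) to (402,332), the marker at (387,191), the pointer near (397,247), and the fingers clear on both sides.

```bash
python3 - <<'E'
from h import *;import pickle
o,i,im=pickle.load(open('w1.pkl','rb'))
T=lambda p,z:o['ee_rot'].T@(atz(i,(p[0]/1.25,p[1]/1.25),z)-o['eef_pos'])
for n,p,z in[('f',(402,140),69),('r',(402,332),69),('fl',(380,152),69),('fr',(423,152),69),('rl',(382,331),69),('rr',(421,331),69),('ptr',(397,247),71),('mark',(387,191),71)]:
  print(n,T(p,z).round(1),atz(i,(p[0]/1.25,p[1]/1.25),z).round(1))
print(optics.camera_info('wrist')['distortion'])
E
```

```text
f [66.3  5.2 81.3] [ 547. -305.   69.]
r [-57.8   6.   81.7] [ 431.5 -350.4   69. ]
fl [59.4 -7.7 81.4] [ 535.9 -295.5   69. ]
fr [59.4 17.5 81.2] [ 545.1 -319.    69. ]
rl [-57.1  -7.3  81.7] [ 427.4 -337.8   69. ]
rr [-57.   18.6  81.6] [ 436.8 -361.9   69. ]
ptr [ 1.8  2.5 79.5] [ 485.8 -325.7   71. ]
mark [36.6 -3.6 79.4] [ 516.2 -307.5   71. ]
[-0.07053678  0.          0.          0.          0.        ]
```

>>> send_rows(
  xyz=[
    [0.015,0.026,0],
    [0,0,0.12],
    [0,0,0.12],
    [0,0,0.12],
    [0,0,0.12],
    [0,0,0.08],
    [0,0,0],
  ],
  rotation=[
    [0,0,0],
    [0,0,0],
    [0,0,0],
    [0,0,0],
    [0,0,0],
    [0,0,0],
    [0,0,0],
  ],
)

```text
t: 2.15
eef_pos: [489.9, -329.9, 41.1]
ee_rot: [[0.933, 0.359, -0.001], [0.359, -0.933, 0.001], [-0.001, -0.001, -1.0]]
wrist_force: [0.3, 0.7, -0.0]
width: 91.4
finger_force: 0.0
```

>>> send_rows(
  xyz=[
    [0,0,0],
    [0,0,0],
    [0,0,0],
    [0,0,0],
    [0,0,0],
    [0,0,0],
    [0,0,0],
    [0,0,0],
    [0,0,0],
    [0,0,0],
  ],
  rotation=[
    [0,0,0],
    [0,0,0],
    [0,0,0],
    [0,0,0],
    [0,0,0],
    [0,0,0],
    [0,0,0],
    [0,0,0],
    [0,0,0],
    [0,0,0],
  ],
  jaw=10,
  force=50,
)

```text
t: 3.15
eef_pos: [490.1, -329.7, 41.9]
ee_rot: [[0.933, 0.359, -0.0], [0.359, -0.933, 0.0], [-0.0, -0.0, -1.0]]
wrist_force: [-1.0, 1.4, 0.2]
width: 26.0
finger_force: 50.0
```

>>> send_rows(
  xyz=[
    [0,0,-0.05],
    [0,0,-0.1],
    [0,0,-0.13],
    [0,0,-0.13],
    [0,0,-0.13],
    [0.128,-0.1455,0],
    [0.128,-0.1455,0],
    [0.128,-0.1455,0],
    [0.128,-0.1455,0],
    [0.128,-0.1455,0],
    [0.128,-0.1455,0],
    [0.128,-0.1455,0],
    [0.128,-0.1455,0],
    [0.128,-0.1455,0],
  ],
  rotation=[
    [0,0,0],
    [0,0,0],
    [0,0,0],
    [0,0,0],
    [0,0,0],
    [0,0,0],
    [0,0,0],
    [0,0,0],
    [0,0,0],
    [0,0,0],
    [0,0,0],
    [0,0,0],
    [0,0,0],
    [0,0,0],
  ],
)

```text
t: 4.55
eef_pos: [611.4, -1.0, 150.6]
ee_rot: [[0.933, 0.359, 0.0], [0.359, -0.933, -0.0], [0.0, 0.0, -1.0]]
wrist_force: [0.7, -1.4, -2.1]
width: 25.9
finger_force: 50.0
```

>>> send_rows(
  xyz=[
    [0,0,0],
    [0,0,0],
    [0,0,0],
    [0,0,0],
    [0,0,0],
    [0,0,0],
    [0,0,0],
    [0,0,0],
    [0,0,0],
    [0,0,0],
    [0,0,0],
    [0,0,0],
  ],
  rotation=[
    [0,0,-0.24],
    [0,0,-0.24],
    [0,0,-0.24],
    [0,0,-0.24],
    [0,0,-0.24],
    [0,0,-0.24],
    [0,0,-0.24],
    [0,0,-0.24],
    [0,0,-0.24],
    [0,0,-0.24],
    [0,0,0],
    [0,0,0],
  ],
)

```text
t: 5.75
eef_pos: [611.1, -2.6, 150.3]
ee_rot: [[-0.05, 0.999, 0.0], [0.999, 0.05, 0.0], [-0.0, 0.0, -1.0]]
wrist_force: [-0.0, -0.5, -2.2]
width: 25.6
finger_force: 50.0
```

```bash
python3 w.py w2
```

```text
5.75 [611.1  -2.6 150.3] [[-0.05, 0.999, 0.0], [0.999, 0.05, 0.0], [-0.0, 0.0, -1.0]] [-0.  -0.5 -2.2] 25.5808619207269 49.999077916145325
```

View pics/w2.png

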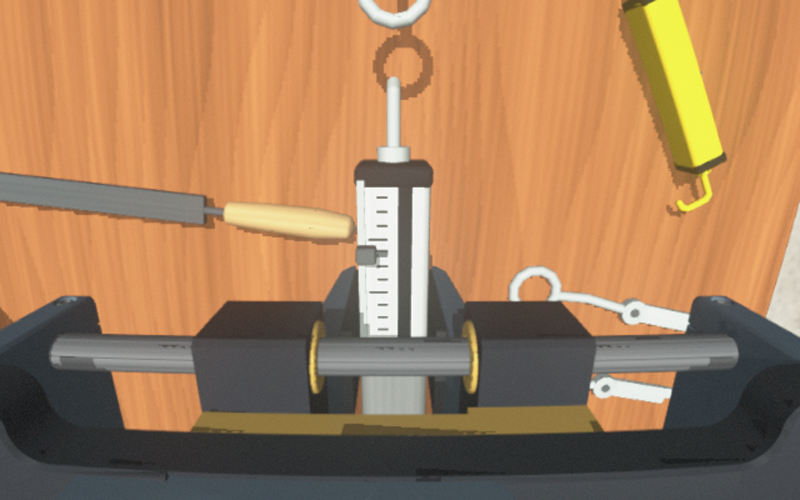

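The gauge is held straight, with its marker at (366,255) and hook at (394,80). The test ring is cut off at the top edge near (394,0). I'll move 40 mm ahead and look once more.

>>> send_rows(
  xyz=[
    [0.1,0,0],
    [0.1,0,0],
    [0,0,0],
    [0,0,0],
  ],
  rotation=[
    [0,0,0],
    [0,0,0],
    [0,0,0],
    [0,0,0],
  ],
)

```text
t: 6.2
eef_pos: [608.9, 37.4, 150.0]
ee_rot: [[-0.052, 0.999, -0.0], [0.999, 0.052, -0.0], [-0.0, -0.0, -1.0]]
wrist_force: [-0.4, -0.4, -2.0]
width: 25.4
finger_force: 50.0
```

```bash
python3 w.py w3 200,0,440,220 2.7
```

```text
6.2 [608.9  37.4 150. ] [[-0.052, 0.999, -0.0], [0.999, 0.052, -0.0], [-0.0, -0.0, -1.0]] [-0.4 -0.4 -2. ] 25.430143792120234 49.999369382858276
```

View pics/w3.png

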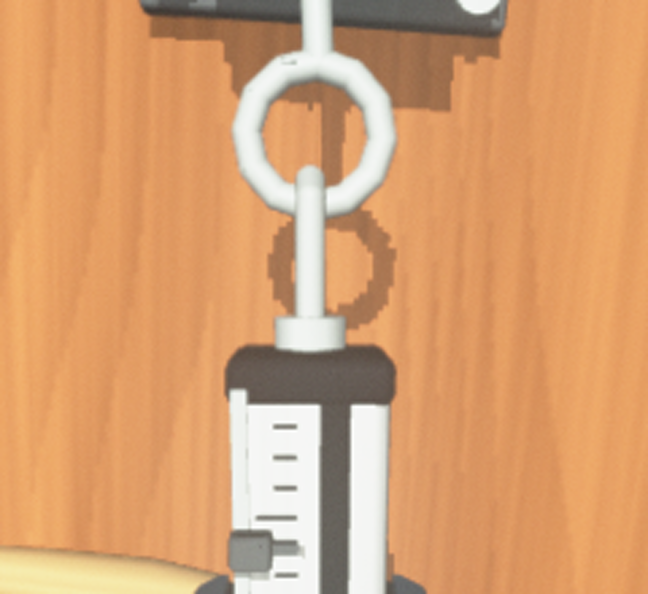

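The crop shows the test ring centred at (315,134), the shank running up at (317,20), the block's front edge from (140,10) to (505,33), and the hook prong at (310,172).

```bash
python3 - <<'E'
from h import *;import pickle
o,i,im=pickle.load(open('w3.pkl','rb'))
W=lambda p,z:atz(i,(200+(p[0]-.85)/2.7,(p[1]-.85)/2.7),z)
T=lambda p,z:o['ee_rot'].T@(W(p,z)-o['eef_pos'])
tz=o['eef_pos'][2]
for n,p,z in[('ring',(315,134),64),('ringL',(233,130),64),('ringR',(396,134),64),('ringN',(315,218),64),('shank',(317,20),64),('bL',(140,10),10),('bR',(505,33),10),('prong',(310,172),tz+17),('casefrontL',(227,400),tz+27.5),('cfR',(395,400),tz+27.5),('slotnear',(335,590),tz+27.5),('slotfar',(337,405),tz+27.5),('mark',(297,549),tz+29.5),('capF',(310,347),tz+27)]:
  print(n,T(p,z).round(1),W(p,z).round(1))
# shank line in world from scanned centroid of bright pixels on top cam
t=np.load('top.npy').astype(int)
print(t[146:162,195:250].min(2))
E
```

```text
ring [110.3   0.9  86. ] [604.1 147.7  64. ]
ringL [111.4 -20.7  86. ] [582.4 147.6  64. ]
ringR [110.4  22.3  86. ] [625.5 148.9  64. ]
ringN [88.9  1.  86. ] [605.3 126.3  64. ]
shank [138.4   1.4  86. ] [603.1 175.7  64. ]
bL [154.6 -53.5 140. ] [547.4 189.   10. ]
bR [148.1  60.8 140. ] [661.9 188.5  10. ]
prong [ 91.3  -0.4 -17. ] [603.8 128.6 167. ]
casefrontL [ 56.2 -13.4 -27.5] [592.6  92.9 177.5]
cfR [ 56.3  13.1 -27.5] [619.   94.3 177.5]
slotnear [ 24.5   3.9 -27.5] [611.5  62.1 177.5]
slotfar [ 55.4   3.9 -27.5] [610.   93.  177.5]
mark [ 32.3  -2.4 -29.5] [604.8  69.6 179.5]
capF [ 64.4  -0.3 -27. ] [605.2 101.8 177. ]
[[170 152 102 131 153 112  41  76 103 101  93 167 164 153 155 155 157 158
  155 156 158 152 157 157 157 157 156 152 155 149 158 157 161 154 112  46
   52  49  62  65  66  36  40  45  51  49  48  59 138 191 216 211 209 212
  210]
 [102 143 153 123  94  98  36  80 100  99  89 168 156 157 159 158 153 158
  150 153 154 153 155 152 150 153 154 161 174 176 155 154 136 131  97  43
   47  53  51  61  69  45  41  57  51  45  60 132 200 209 196 182 158 154
  164]
 [
[... 2504 characters left out ...]
3 160
  172]
 [221 118 109  99 106  72  37 103 102  95  93 144 164 153 154 154 157 156
  157 157 154 157 156 155 157 160 155 155 152 148 128 148 172 155  69  45
   47  55  53  66  61  48  36  55  50  48  31  85 166 204 211 214 210 211
  208]
 [207 106 104 143  97  86  37 104 105  98  94  86 165 164 154 150 158 155
  158 156 157 153 153 154 153 157 151 152 156 156 159 159 164 150  70  46
   47  52  62  67  62  54  49  52  55  52  46  38  89 133 158 177 200 191
  175]
 [165 139 173 174 108  69  36 105 104 100  94  87 164 159 155 156 155 156
  159 159 153 156 160 153 159 157 151 155 153 160 157 156 164 152  65  46
   52  55  63  69  62  54  48  52  49  53  50  48  45  40  66  94 130 131
  106]]
```

Several measurements agree that the shank lies at yaw 90° (block front edge 89.8°, ring to block centre 90°), with the ring at (604,148). I'll turn 3°, centre over the hole and lower the hook.

>>> send_rows(
  xyz=[
    [0,0,0],
    [0,0,0],
    [0.06,-0.022,0],
    [0.055,0,0],
    [0,0,0],
    [0,0,0],
  ],
  rotation=[
    [0,0,0.05],
    [0,0,0.049],
    [0,0,0],
    [0,0,0],
    [0,0,0],
    [0,0,0],
  ],
)

```text
t: 6.85
eef_pos: [604.5, 60.8, 149.9]
ee_rot: [[-0.003, 1.0, 0.0], [1.0, 0.003, -0.0], [-0.0, 0.0, -1.0]]
wrist_force: [0.4, 0.2, -2.4]
width: 25.8
finger_force: 50.0
```

```bash
python3 w.py w4 200,0,440,220 2.7
```

```text
6.85 [604.5  60.8 149.9] [[-0.003, 1.0, 0.0], [1.0, 0.003, -0.0], [-0.0, 0.0, -1.0]] [ 0.4  0.2 -2.4] 25.76776663692887 49.99939978122711
```

View pics/w4.png

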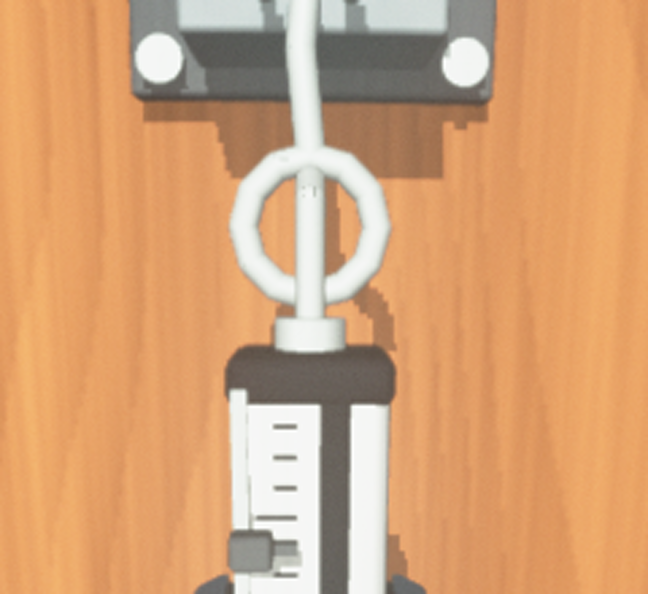

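The ring is centred at (310,226) and the prong at (310,170) is on the ring's centre line, about 4 mm ahead as planned. The block edge is square to the image within 0.8°. Lowering now.

>>> send_rows(
  xyz=[
    [0,0,0.1],
    [0,0,0.1],
    [0,0,0.07],
    [0,0,0.06],
    [0,0,0.06],
    [0,0,0.055],
    [0,0,0],
    [0,0,0],
    [0,0,0],
  ],
  rotation=[
    [0,0,0],
    [0,0,0],
    [0,0,0],
    [0,0,0],
    [0,0,0],
    [0,0,0],
    [0,0,0],
    [0,0,0],
    [0,0,0],
  ],
)

```text
t: 7.8
eef_pos: [605.0, 60.3, 61.5]
ee_rot: [[-0.002, 1.0, 0.001], [1.0, 0.002, 0.0], [0.0, 0.001, -1.0]]
wrist_force: [-0.3, -0.2, -2.3]
width: 25.6
finger_force: 50.0
```

>>> send_rows(
  xyz=[
    [-0.04,0,0],
    [-0.04,0,0],
    [-0.04,0,0],
    [-0.03,0,0],
    [-0.03,0,0],
    [-0.02,0,0],
    [0,0,0],
    [0,0,0],
    [0,0,0],
  ],
  rotation=[
    [0,0,0],
    [0,0,0],
    [0,0,0],
    [0,0,0],
    [0,0,0],
    [0,0,0],
    [0,0,0],
    [0,0,0],
    [0,0,0],
  ],
)

```text
t: 8.7
eef_pos: [604.7, 20.6, 61.0]
ee_rot: [[-0.002, 1.0, 0.0], [1.0, 0.002, 0.0], [0.0, 0.0, -1.0]]
wrist_force: [0.7, 4.4, -0.0]
width: 25.6
finger_force: 50.0
```

```bash
python3 w.py w5 220,0,420,270 2.2
```

```text
8.7 [604.7  20.6  61. ] [[-0.002, 1.0, 0.0], [1.0, 0.002, 0.0], [0.0, 0.0, -1.0]] [ 0.7  4.4 -0. ] 25.59020854432532 50.00006854534149
```

View pics/w5.png

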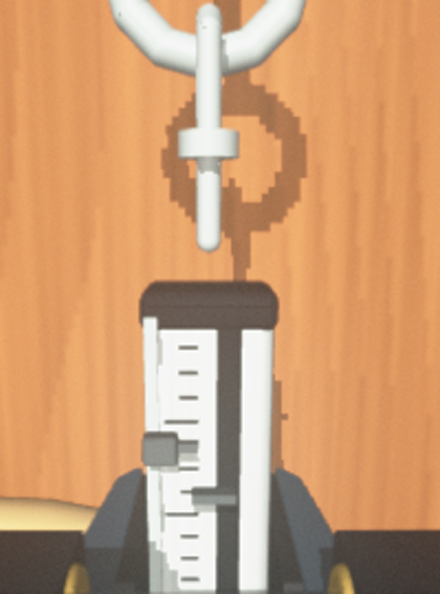

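Hook seated on the ring (at (208,40)), load 4.4 N. Pointer blade is at (215,494) and the marker tooth at (190,449), so there's still a gap. I'll measure it.

```bash
cat > gap.py <<'E'
from h import *;import pickle,sys
o,i,im=pickle.load(open(sys.argv[1]+'.pkl','rb'))
a,b=int(sys.argv[2]),int(sys.argv[3])
print('cols 302..328'); 
for r in range(a,b): print(r,im[r,302:330].min(1))
s=o['eef_pos'][2]+15.3
for r in range(a,b,4): print(r,[(o['ee_rot'].T@(atz(i,(310,r),s+h)-o['eef_pos']))[0].round(1) for h in(14,16.5,19)])
E
python3 gap.py w5 194 232
```

```text
cols 302..328
194 [245 245 245 245 244 244 245 245 245 245 245 245 245 245 245 243 162 101
  94  96  92  93  93  93  93  89  98 154]
195 [245 245 245 245 244 244 245 245 245 245 245 245 245 245 245 243 161 100
  92  93  95  92  95  92  93  93  97 154]
196 [245 245 245 244 244 244 245 245 245 245 245 245 245 245 245 243 161 102
  93  92  93  92  93  91  95  91  98 161]
197 [245 245 245 244 244 244 245 245 245 245 245 245 245 245 245 243 164 101
  93  94  91  92  91  91  95  92 105 187]
198 [243 244 244 244 243 244 244 245 245 245 245 245 245 245 245 243 160 102
  93  91  97  91  93  94  92  93 106 189]
199 [224 227 226 226 226 226 229 228 233 245 245 245 245 245 245 243 161 102
  90  92  95  92  92  93  95  92 107 189]
200 [130 132 133 133 129 131 131 141 202 244 245 245 245 245 245 243 160 101
  91  93  94  95  92  93  92  93 105 188]
201 [117 118 119 117 116 118 118 127 197 244 245 245 245 245 245 243 161 100
  96  93  95  94  92  93  93  92 107 187]
202 [145 143 145 147 146 146 146 152 207 244 245 245 245 245 245 243 161 100
  94  97  95  93  90  94  94  91 107 188]
203 [148 147 14
[... 3325 characters left out ...]
 245 244 244 244 242 204 190 190 191 190 191 188 189 191 184 118  86
  85  85  83  84  84  82  82  82 113 223]
194 [np.float64(36.3), np.float64(37.1), np.float64(37.8)]
198 [np.float64(34.5), np.float64(35.3), np.float64(36.0)]
202 [np.float64(32.7), np.float64(33.5), np.float64(34.3)]
206 [np.float64(30.9), np.float64(31.7), np.float64(32.5)]
210 [np.float64(29.0), np.float64(29.9), np.float64(30.7)]
214 [np.float64(27.1), np.float64(28.0), np.float64(28.9)]
218 [np.float64(25.2), np.float64(26.2), np.float64(27.1)]
222 [np.float64(23.4), np.float64(24.3), np.float64(25.3)]
226 [np.float64(21.4), np.float64(22.4), np.float64(23.4)]
230 [np.float64(19.5), np.float64(20.5), np.float64(21.6)]
```

>>> send_rows(
  xyz=[
    [-0.015,0,0],
    [-0.015,0,0],
    [-0.015,0,0],
    [0,0,0],
    [0,0,0],
    [0,0,0],
    [0,0,0],
  ],
  rotation=[
    [0,0,0],
    [0,0,0],
    [0,0,0],
    [0,0,0],
    [0,0,0],
    [0,0,0],
    [0,0,0],
  ],
)

```text
t: 9.45
eef_pos: [604.7, 11.7, 61.0]
ee_rot: [[-0.001, 1.0, 0.0], [1.0, 0.001, 0.0], [0.0, 0.0, -1.0]]
wrist_force: [1.2, 6.5, -0.8]
width: 25.8
finger_force: 50.0
```

```bash
python3 w.py w6 280,170,350,230 8; python3 - <<'E'
from h import *;import pickle
o,i,im=pickle.load(open('w6.pkl','rb'))
for r in range(196,216): print(r,im[r,302:322:3].min(1))
E
```

```text
9.45 [604.7  11.7  61. ] [[-0.001, 1.0, 0.0], [1.0, 0.001, 0.0], [0.0, 0.0, -1.0]] [ 1.2  6.5 -0.8] 25.79193977518387 50.00045835971832
196 [245 244 245 245 245 243  93]
197 [245 244 245 245 245 243  92]
198 [243 244 244 245 245 242  93]
199 [222 226 228 244 245 243  91]
200 [128 135 132 244 245 242  93]
201 [116 115 120 243 244 242  94]
202 [146 144 146 227 228 221  92]
203 [147 150 148 132 129 131 102]
204 [149 151 146 105 105 103 104]
205 [153 154 127 108 106 107 107]
206 [184 184 134 134 132 131 132]
207 [189 188 149 146 146 149 143]
208 [187 186 147 147 147 148 147]
209 [194 200 151 150 148 150 142]
210 [202 242 172 170 169 164 113]
211 [199 242 182 189 187 180  89]
212 [130 153 118 187 190 183  88]
213 [119 140 113 186 188 182  84]
214 [208 241 207 206 204 195  86]
215 [244 244 243 244 242 240  93]
```

View pics/w6.png

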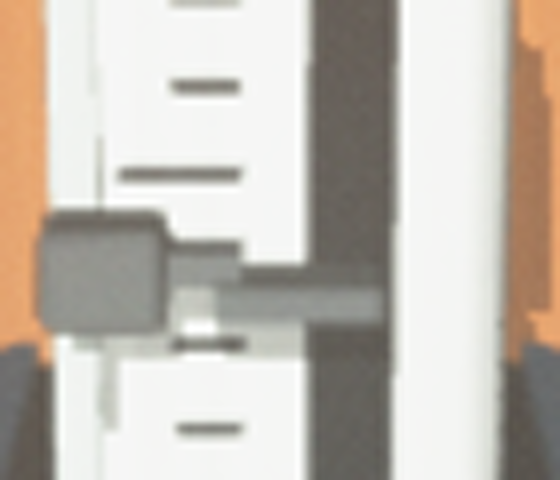

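The pointer (base edge row 202.6) is just behind the marker tooth (row 199.4). Corrected for height that's about 1.5 mm, so I'll draw back 1.5 mm more.

>>> send_rows(
  xyz=[
    [-0.004,0,0],
    [-0.0035,0,0],
    [0,0,0],
    [0,0,0],
    [0,0,0],
    [0,0,0],
    [0,0,0],
  ],
  rotation=[
    [0,0,0],
    [0,0,0],
    [0,0,0],
    [0,0,0],
    [0,0,0],
    [0,0,0],
    [0,0,0],
  ],
)

```text
t: 10.2
eef_pos: [604.7, 10.3, 61.0]
ee_rot: [[-0.001, 1.0, 0.0], [1.0, 0.001, 0.0], [0.0, 0.0, -1.0]]
wrist_force: [1.5, 6.4, -0.7]
width: 25.5
finger_force: 50.0
```

```bash
python3 w.py w7 270,110,360,230 5; python3 - <<'E'
from h import *;import pickle
o,i,im=pickle.load(open('w7.pkl','rb'))
for r in range(197,212): print(r,im[r,302:322:3].min(1))
E
```

```text
10.2 [604.7  10.3  61. ] [[-0.001, 1.0, 0.0], [1.0, 0.001, 0.0], [0.0, 0.0, -1.0]] [ 1.5  6.4 -0.7] 25.54048721195181 50.0002920627594
197 [245 244 245 245 245 243  91]
198 [243 244 244 244 243 241  92]
199 [224 226 200 203 199 196  94]
200 [127 133 119 120 117 117 100]
201 [116 116 112 104 104 104 102]
202 [142 141 118 108 110 109 106]
203 [146 146 145 145 144 143 143]
204 [146 149 146 151 144 148 148]
205 [153 154 147 146 147 145 150]
206 [185 197 151 147 149 149 145]
207 [199 242 168 169 168 165 114]
208 [202 244 187 189 189 181  91]
209 [202 244 193 191 188 181  85]
210 [203 244 203 190 189 184  85]
211 [196 242 200 203 203 195  91]
```

View pics/w7.png

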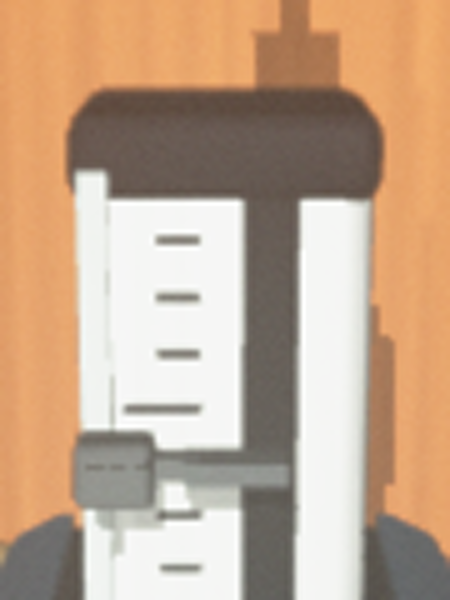

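Pointer and tooth now stand in one line: both front edges at row 199, crop y≈460. Load is steady at about 6.5 N.

```bash
python3 -c "
from plant import arm
print(arm.finish_job())"
```

```text
the job is handed in; nothing more can be done
None
```

The job is handed in with the gauge held level in the air, its hook through the shear ring and pulling at about 6.5 N, pointer and set marker together to within about 0.2 mm by the camera; no verdict came back.

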